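# Fan oak sample boards along the tray

### The job

One oak sample board already lies flat at the head of the grey tray. Take the two other boards of exactly the same size from the bench and lay them in the tray, one after the other without dropping them, so that all three form a straight shingled row down the middle of the tray: each new board overlaps the one before by about a third of its length, with its far end resting on the tray floor. Leave the first board where it lies; the square sample and the narrow strip on the bench do not belong to this set.

Things in the scene. Friction and masses are not known exactly. Their poses are not given: they have to be found in the camera images.
- tray: Shallow grey sheet-metal tray fixed on the bench, 268 x 168 mm outside (260 x 160 mm inside), floor 5 mm thick, a lip of 4 mm all round that stands 6 mm above the floor. Origin: centre of its underside, on the bench. Its x axis runs along its length, from the head end (where the first board lies) to the empty end: the row grows along +x. Its y axis runs across; z is up.
- first_center (a point): The first board, already lying loose and flat on the tray floor, its end 3 to 12 mm from the lip at the tray's head: oak, 90 x 50 x 10 mm, 35 g. The point is the board's centre, 5 mm above its underside; its x axis is its 90 mm length and points the same way as the tray's x (the way the row grows), y its 50 mm width, z up.
- board_a_center (a point): One of the two boards to be laid, lying loose and flat on the bench: oak, 90 x 50 x 10 mm, 35 g (about 25 to 50 g), identical to the first. The point is its centre, 5 mm above its underside; x is its 90 mm length, y its 50 mm width (grasp across this). It may go second or third. Beside it on the bench lie two look-alikes of the same oak that are not wanted: a 75 x 75 x 10 mm square and a 100 x 24 x 18 mm strip.
- board_b_center (a point): The other board to be laid, the same as board_a in every respect; the order of the two is free. A board laid with a third of its length (27 to 30 mm, its centre about 60 to 63 mm on) over the one before tips by itself about 9 degrees, far end down onto the tray floor; with half or more of its length over the other it would stay lying flat on top, which is wrong.
Mind the look-alikes: they are no part of the job. Leave any blue or purple look-alike of the part that bears board_a_center alone.

How it is judged:
By the outcome, as a careful person would: the job done as asked, in the order asked, and still so for the second after the job is handed in, with the robot touching nothing.
It also fails if it takes over 53 s, if anything falls off the work surface, if the arm or the gripper's body presses on something with over 40 N, if the wrist force passes 120 N, or if a joint passes its speed limit or range.

### The arm

A 6-joint arm with a two-finger parallel gripper is mounted at the origin on the work surface. World frame = base frame: x ahead of the robot, y to its left, z up, the work surface at z = 0. Lengths are in m, angles in rad, forces in N, time in s.
With the tool pointing down it reaches from about 0.25 to 0.8 m from the base axis. Payload 8.5 kg.
Tool frame: the origin (TCP) lies between the finger pads; the fingertips stand ahead of it and the grasp point (between the pads) lies 2 mm behind it (robot.tip_extent is the z of the fingertips in the tool frame, in m); z points along the fingers, x is the direction in which the jaws open and shut, and the axes are right-handed (so a half turn about z gives the same grasp; the last joint's range is limited). The gripper opens to 85 mm and grips with 20 to 120 N. Pads are 22 mm wide; open, the fingers measure 114 mm over their backs; the gripper's body (76 mm by 85 mm) begins 54 mm behind the grasp point. The pads swing forward as they close: fully open they stand 13 mm farther back than shut.
Start: joints at [-1.172, 0.238, -0.013, 1.319, 0, 1.571], TCP at [0.204, -0.484, 0.248] pointing down, gripper open.
Joint ranges: [-2.66, 2.66], [-1.03, 1.9], [-1.14, 1.46], [-1.82, 2.27], [-1.45, 1.34], [-3.14, 3.14]. Speed limits (rad/s): [2.22, 2.22, 2.79, 3.14, 3.14, 3.14].

### API

Orientations are given as [roll, pitch, yaw] about the fixed x, y, z axes, in that order (R = Rz(yaw) Ry(pitch) Rx(roll)).
In Python, from cell import robot gives the robot as it stands.
- The arm moves only by the tool carry_out, never from a script. Its argument "plan" is a list of rows, each an object with "delta_rot": the turn, a rotation vector about the tool's x, y, z in rad, a list of three; "travel": the shift along the tool's x, y, z in m, a list of three; "hand": the finger opening in m, from 0 to 0.0854. A call has 1 to 10 rows; each row is the pose to reach, as a shift and turn from the pose commanded when the call began, along the tool's axes at that moment; what a row does not reach only later rows make up. A row lasts 1/12 s, in which the tool goes at most 41.7 mm and 7.16 degrees, less where a joint would pass 70% of its speed; a pose out of reach is approached as far as the arm can. A call with a gripper value outside its range is refused whole. The fingers move at their own pace and stop on an object; the grip force is fixed at half the most. Time passes only in rows, so rows that repeat a pose let the fingers close. It gives the time, the measured TCP pose, the force and the opening at its end, in the units of the state.
- robot.observe(): the state, without advancing time (a new reading comes with each control period).
- robot.get_image(name): name is "scene" or "top" or "wrist"; returns a dict with "color" (384x512x3 uint8, red, green, blue), "depth" (384x512 float32, m along the optical axis (not along the pixel's ray), 0 where there is no reading), "mtx" (3x3 intrinsics, pixels), "distortion" ([k1, k2, p1, p2, k3] as OpenCV has them; the pictures are not rectified), "extrinsics" (4x4, takes a point from camera to world coordinates). Camera axes: x right, y down, z forward; pixel columns grow to the right and rows downward; lengths in m; the calibration is good to about 2 mm. A picture is of the moment at which its call begins.
- robot.hand_in(): hands the job in, once; it reports no verdict.
The state is a dict: "time": time; "joint_positions": joint angles; "dq": joint speeds; "effort": joint torques, N m; "position": TCP position; "tool_rot": TCP orientation; "contact_force": force on the tool from outside, world axes, zero at the start; "torque": the same for the moment, N m; "finger_gap": finger opening in m.
Only numpy, scipy, OpenCV 4.12 (cv2) and the standard library are available. Lean on these libraries where they do the work, as an engineer would, in place of code of your own. Each camera call takes 0.05 s, during which the arm holds its last target.

## Working session

There is one attempt and no reset: what is moved stays moved. The work goes in short steps, Python scripts to look and compute and a tool call to move; the robot and the scene stay as the last step left them, time stands still between calls to the robot, and variables do not carry over. Pictures are saved under pics/ and viewed, and the job is handed in when it is done.

Besides the shell and the picture viewer there is one more tool, called after "Call:" as name(argument=value, ...) on one line, values as JSON. carry_out: Moves the arm, as the interface text tells. Its arguments: {"type":"object","properties":{"plan":{"type":"array"}},"required":["plan"]}

```bash
ls; mkdir -p pics
python3 - <<'E'
from cell import robot
import cv2,pickle
print(robot.observe()); print(robot.tip_extent)
for n in ("top","scene"):
    d=robot.get_image(n); pickle.dump(d,open(f"{n}0.pkl","wb"))
    cv2.imwrite(f"pics/{n}0.png",d["color"][:,:,::-1])
    print(n,d["mtx"],d["distortion"],d["extrinsics"])
E
```

```text
pics
{'time': 0.0, 'joint_positions': array([-1.17204585e+00,  2.38786761e-01, -1.43054669e-02,  1.31918620e+00,
        1.09586119e-05,  1.57078773e+00]), 'dq': array([-0.00066319, -0.00106229,  0.00074722,  0.00068923, -0.00022946,
       -0.0002733 ]), 'effort': array([ 1.78914965e-03, -5.38778543e+01,  3.46442950e+01,  1.80237216e-02,
        3.00061697e-05, -3.24128905e-05]), 'position': array([ 0.20368358, -0.48343206,  0.24765453]), 'tool_rot': array([-3.14158168e+00,  1.48209787e-03, -1.17203725e+00]), 'contact_force': array([0.37921552, 0.18576075, 0.38518558]), 'torque': array([ 0.02627827, -0.01433425,  0.05124609]), 'finger_gap': 0.08533181507279056}
0.017
top [[352.52202774   0.         261.91432206]
 [  0.         352.52202774 196.67832706]
 [  0.           0.           1.        ]] [0.00401194 0.         0.         0.         0.        ] [[ 0.01571305 -0.99504136  0.09821298  0.3594015 ]
 [-0.99986368 -0.01513863  0.00659116 -0.15895495]
 [-0.00507167 -0.09830316 -0.99514359  0.86256792]
 [ 0.          0.          0.          1.        ]]
scene [[437.61667306   0.         257.3944656 ]
 [  0.         437.61667306 190.69974907]
 [  0.           0.           1.        ]] [-0.06917805  0.          0.          0.          0.        ] [[-0.60894653  0.44477429 -0.65677998  1.17783091]
 [ 0.79310358  0.32776263 -0.51337936  0.46203047]
 [-0.01307001 -0.83351514 -0.552342    0.70082913]
 [ 0.          0.          0.          1.        ]]
```

View pics/top0.png

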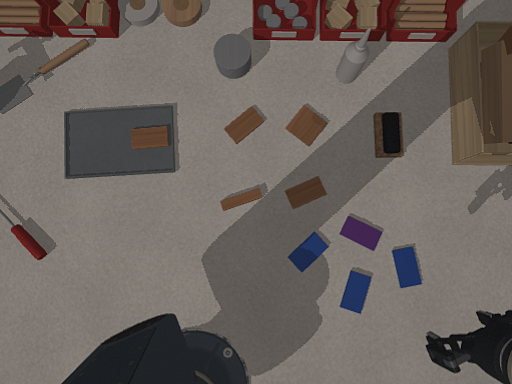

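View pics/scene0.png

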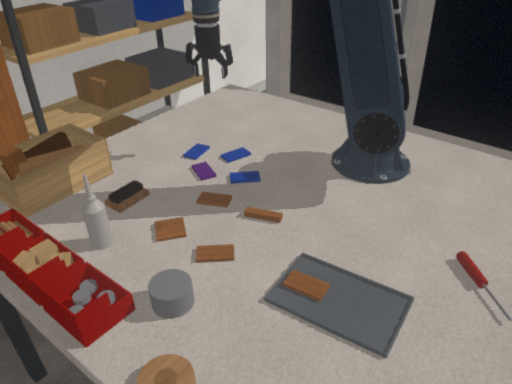

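The top view shows the tray at (65–177, 104–178) with the first board at (150,137). On the bench are four brown pieces: (244,125), (306,192), (307,125) and (242,197). I'll measure and confirm them.

```bash
cat > h.py <<'E'
import numpy as np,cv2,pickle
def toplane(d,px,z):
    p=cv2.undistortPoints(np.array(px,float).reshape(-1,1,2),d["mtx"],d["distortion"]).reshape(-1,2)
    E=d["extrinsics"]; r=np.c_[p,np.ones(len(p))]@E[:3,:3].T; o=E[:3,3]
    return o+r*((z-o[2])/r[:,2])[:,None]
def todepth(d):
    h,w=d["depth"].shape; v,u=np.mgrid[:h,:w]
    p=cv2.undistortPoints(np.c_[u.ravel(),v.ravel()].astype(float).reshape(-1,1,2),d["mtx"],d["distortion"]).reshape(-1,2)
    z=d["depth"].ravel(); P=np.c_[p*z[:,None],z]; E=d["extrinsics"]
    return (P@E[:3,:3].T+E[:3,3]).reshape(h,w,3)
def boards(d,win,ztop,up=1):
    u0,v0,u1,v1=win
    c=d["color"][v0:v1,u0:u1].astype(int)
    m=((c[...,0]-c[...,2])>0.33*c[...,0]).astype(np.uint8)
    n,l,s,_=cv2.connectedComponentsWithStats(m)
    i=1+np.argmax(s[1:,4]); cs,_=cv2.findContours((l==i).astype(np.uint8),0,2)
    return m,[u0,v0],cs[0]
E
python3 - <<'E'
from h import *
d=pickle.load(open("top0.pkl","rb"))
P=todepth(d)
for n,w in dict(first=(125,118,172,155),A=(218,100,268,148),B=(280,170,332,212),sq=(282,100,332,148),strip=(216,178,270,214)).items():
    u0,v0,u1,v1=w
    c=d["color"][v0:v1,u0:u1].astype(int)
    m=((c[...,0]-c[...,2])>0.35*c[...,0])
    z=P[v0:v1,u0:u1,2][m]; zt=np.median(z)
    pts=toplane(d,np.argwhere(m)[:,::-1]+[u0,v0],zt)[:,:2].astype(np.float32)*1000
    print(n,m.sum(),"z",np.percentile(z,[5,50,95]).round(4),cv2.minAreaRect(pts))
im=d["color"][:,:,::-1][90:220,55:345]
cv2.imwrite("pics/crop0.png",cv2.resize(im,None,fx=2.75,fy=2.75,interpolation=2))
E
```

```text
first 754 z [0.0131 0.0163 0.0188] ((585.489990234375, 125.49749755859375), (51.231136322021484, 90.6526107788086), 5.9223785400390625)
A 704 z [0.0086 0.0113 0.0139] ((622.15771484375, -105.3001480102539), (50.249229431152344, 89.16413879394531), 41.052364349365234)
B 728 z [0.0084 0.0113 0.0135] ((455.839111328125, -258.2989807128906), (48.67244338989258, 88.32943725585938), 24.81033706665039)
sq 894 z [0.0087 0.0114 0.0139] ((623.0789794921875, -259.72467041015625), (73.8423080444336, 75.79354095458984), 52.31086730957031)
strip 413 z [0.0146 0.0191 0.0217] ((436.89666748046875, -102.65282440185547), (24.497764587402344, 97.98397827148438), 19.43546485900879)
```

View pics/crop0.png

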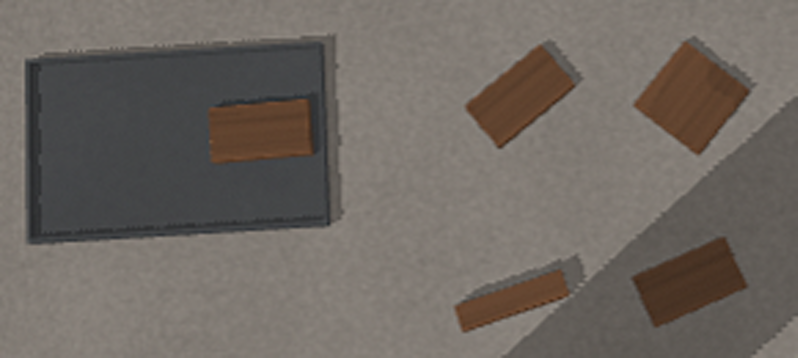

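A (244,125) measures 89x50 mm and B (306,192) measures 88x49 mm, so these are the boards. The piece at (307,125) is 74x76 mm (the square), and (242,197) is 24x98 mm and 18 mm high (the strip). Next I'll measure the tray.

Run:
```python
from h import *
d=pickle.load(open("top0.pkl","rb"))
c=d["color"].astype(int)
for p in [(100,140),(100,106),(66,140),(40,140),(175,140),(180,140),(120,180),(120,175)]: print(p,c[p[1],p[0]])
im=d["color"][:,:,::-1][96:186,55:190]
cv2.imwrite("pics/tray0.png",cv2.resize(im,None,fx=5.9,fy=5.9,interpolation=0))
m=((c[...,2]-c[...,0])>=1)
u0,v0,u1,v1=50,95,195,190
mm=np.zeros(m.shape,np.uint8); mm[v0:v1,u0:u1]=m[v0:v1,u0:u1]
mm=cv2.morphologyEx(mm,cv2.MORPH_OPEN,np.ones((3,3),np.uint8))
pts=toplane(d,np.argwhere(mm)[:,::-1],0.011)[:,:2].astype(np.float32)*1000
print(mm.sum(),cv2.minAreaRect(pts))
cv2.imwrite("pics/traym.png",cv2.resize(mm[v0:v1,u0:u1]*255,None,fx=4,fy=4,interpolation=0))
```

```text
(100, 140) [70 71 73]
(100, 106) [131 125 118]
(66, 140) [41 43 45]
(40, 140) [130 123 117]
(175, 140) [101  96  91]
(180, 140) [137 130 124]
(120, 180) [130 124 117]
(120, 175) [89 87 84]
6442 ((575.7079467773438, 202.4981231689453), (168.68453979492188, 268.8387451171875), 4.4158148765563965)
```

View pics/tray0.png

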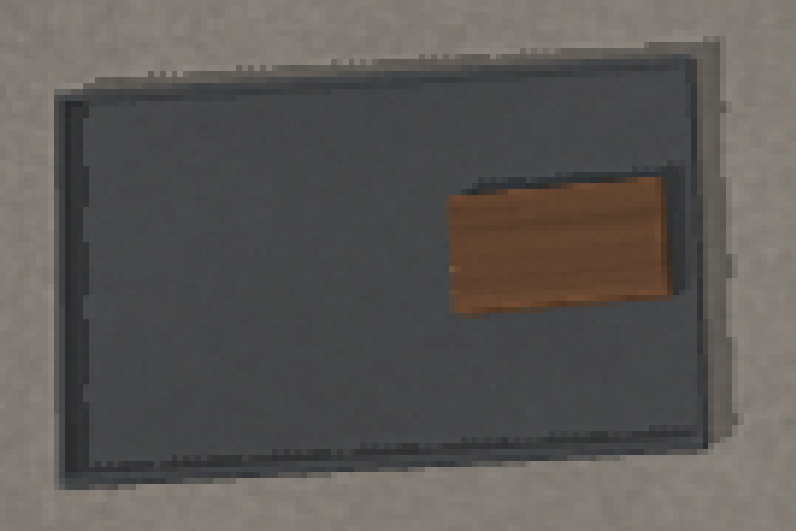

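View pics/traym.png

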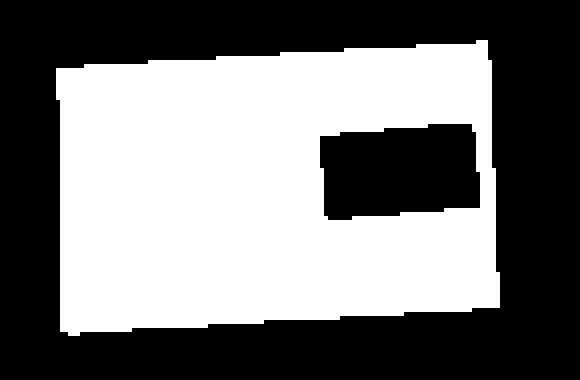

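```bash
cat >> h.py <<'E'
from scipy.spatial.transform import Rotation as R
def goal(yaw_deg,tilt_deg=0):
    # tool down with tool x at yaw; tilt about tool x
    return R.from_euler('xyz',[np.pi,0,np.deg2rad(yaw_deg)])*R.from_rotvec([np.deg2rad(tilt_deg),0,0])
def step(pos,rot):
    from cell import robot
    s=robot.observe(); R0=R.from_euler('xyz',s["tool_rot"])
    print("t",round(s["time"],2),"pos",s["position"].round(4),"gap",round(s["finger_gap"],4),"F",np.round(s["contact_force"],1),"rpy",np.rad2deg(s["tool_rot"]).round(2))
    print("travel",R0.inv().apply(np.array(pos)-s["position"]).round(4),"rot",(R0.inv()*rot).as_rotvec().round(4))
E
python3 -c "
from h import *
step([0.56,0.17,0.30],goal(5))"
```

```text
t 0.1 pos [ 0.2037 -0.4835  0.2477] gap 0.0854 F [-0.4  0.2  0.9] rpy [-1.800e+02  7.000e-02 -6.716e+01]
travel [-0.464  -0.582  -0.0517] rot [-8.0000e-04  1.1000e-03 -1.2594e+00]
```

Call:
carry_out(plan=[{"travel":[-0.464,-0.582,-0.052],"delta_rot":[0,0.001,-1.26],"hand":0.085},{"travel":[-0.464,-0.582,-0.052],"delta_rot":[0,0.001,-1.26],"hand":0.085},{"travel":[-0.464,-0.582,-0.052],"delta_rot":[0,0.001,-1.26],"hand":0.085},{"travel":[-0.464,-0.582,-0.052],"delta_rot":[0,0.001,-1.26],"hand":0.085},{"travel":[-0.464,-0.582,-0.052],"delta_rot":[0,0.001,-1.26],"hand":0.085},{"travel":[-0.464,-0.582,-0.052],"delta_rot":[0,0.001,-1.26],"hand":0.085},{"travel":[-0.464,-0.582,-0.052],"delta_rot":[0,0.001,-1.26],"hand":0.085},{"travel":[-0.464,-0.582,-0.052],"delta_rot":[0,0.001,-1.26],"hand":0.085},{"travel":[-0.464,-0.582,-0.052],"delta_rot":[0,0.001,-1.26],"hand":0.085},{"travel":[-0.464,-0.582,-0.052],"delta_rot":[0,0.001,-1.26],"hand":0.085}])

```text
time: 0.93
position: [0.403, -0.1167, 0.2775]
tool_rot: [3.141, -0.001, 0.084]
contact_force: [1.0, -0.4, -0.3]
finger_gap: 0.0848
```

```bash
python3 -c "
from h import *
step([0.56,0.17,0.30],goal(5))"
```

```text
t 0.93 pos [ 0.403  -0.1167  0.2775] gap 0.0848 F [ 1.  -0.4 -0.3] rpy [ 1.7997e+02 -5.0000e-02  4.8200e+00]
travel [ 0.1805 -0.2725 -0.0225] rot [ 0.0005 -0.0008 -0.0032]
```

Call:
carry_out(plan=[{"travel":[0.165,-0.245,-0.02],"delta_rot":[0,0,0],"hand":0.085},{"travel":[0.165,-0.245,-0.02],"delta_rot":[0,0,0],"hand":0.085},{"travel":[0.165,-0.245,-0.02],"delta_rot":[0,0,0],"hand":0.085},{"travel":[0.165,-0.245,-0.02],"delta_rot":[0,0,0],"hand":0.085},{"travel":[0.165,-0.245,-0.02],"delta_rot":[0,0,0],"hand":0.085},{"travel":[0.165,-0.245,-0.02],"delta_rot":[0,0,0],"hand":0.085},{"travel":[0.165,-0.245,-0.02],"delta_rot":[0,0,0],"hand":0.085},{"travel":[0.165,-0.245,-0.02],"delta_rot":[0,0,0],"hand":0.085},{"travel":[0.165,-0.245,-0.02],"delta_rot":[0,0,0],"hand":0.085},{"travel":[0.165,-0.245,-0.02],"delta_rot":[0,0,0],"hand":0.085}])

```text
time: 1.77
position: [0.5477, 0.1384, 0.2966]
tool_rot: [3.141, 0.001, 0.079]
contact_force: [-1.0, -0.5, 0.0]
finger_gap: 0.0847
```

Run:
```python
from h import *
from cell import robot
d=robot.get_image("wrist"); pickle.dump(d,open("w1.pkl","wb"))
s=robot.observe(); print(s["position"],np.abs(s["dq"]).max(),s["time"])
cv2.imwrite("pics/w1.png",d["color"][:,:,::-1]); print(d["extrinsics"],d["mtx"])
step([0.622,-0.11,0.25],goal(41))
```

```text
[0.54753441 0.13771551 0.2969611 ] 0.018202342143687666 1.8167
[[ 9.96966868e-01  7.50823230e-02  2.04867799e-02  5.40154298e-01]
 [ 7.78248170e-02 -9.59744209e-01 -2.69878401e-01  2.06785392e-01]
 [-6.01028883e-04  2.70654204e-01 -9.62676447e-01  4.22766390e-01]
 [ 0.00000000e+00  0.00000000e+00  0.00000000e+00  1.00000000e+00]] [[310.52777893   0.         254.14530533]
 [  0.         310.52777893 190.65163156]
 [  0.           0.           1.        ]]
t 1.82 pos [0.5475 0.1377 0.297 ] gap 0.0854 F [0.4 0.5 0.2] rpy [1.7994e+02 3.0000e-02 4.4700e+00]
travel [0.055  0.2527 0.0472] rot [ 0.0008  0.0008 -0.6376]
```

View pics/w1.png

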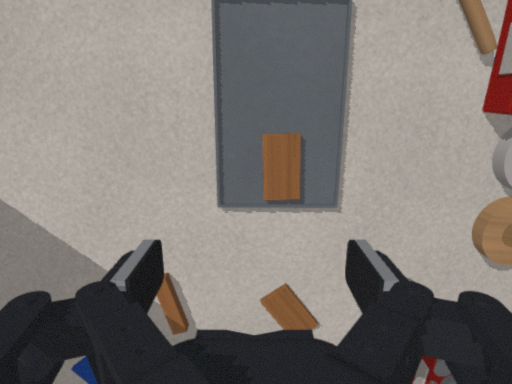

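The wrist view shows the first board at (263–301, 133–201) and the tray's head edge at row 207, with its sides at columns 217 and 345.

Run:
```python
from h import *
d=pickle.load(open("w1.pkl","rb")); c=d["color"].astype(int)
def rect(m,z,n):
    m=cv2.morphologyEx(m.astype(np.uint8),cv2.MORPH_OPEN,np.ones((3,3),np.uint8))
    cs,_=cv2.findContours(m,cv2.RETR_EXTERNAL,cv2.CHAIN_APPROX_NONE); k=max(cs,key=cv2.contourArea)
    p=toplane(d,k.reshape(-1,2),z)[:,:2].astype(np.float32)*1000
    print(n,cv2.minAreaRect(p)); return p
b=np.zeros(c.shape[:2],bool); b[120:212,250:315]=((c[...,0]-c[...,2])>0.35*c[...,0])[120:212,250:315]
rect(b,0.015,"board")
t=np.zeros(c.shape[:2],bool); t[2:225,195:365]=((c[...,2]-c[...,0])>=0)[2:225,195:365]; t|=b
p=rect(t,0.011,"tray")
# fit sides
k=p
hd=k[k[:,1]<k[:,1].min()+12]
lx=k[(k[:,0]<np.median(k[:,0]))&(k[:,1]>k[:,1].min()+25)&(k[:,1]<k[:,1].max()-15)&(k[:,0]<k[:,0].min()+40)]
rx=k[(k[:,1]>k[:,1].min()+25)&(k[:,1]<k[:,1].max()-15)&(k[:,0]>k[:,0].max()-40)]
for n,q in (("head",hd),("lx",lx),("rx",rx)):
    l=cv2.fitLine(q,cv2.DIST_HUBER,0,.01,.01).ravel(); print(n,len(q),l,np.rad2deg(np.arctan2(l[1],l[0])))
```

```text
board ((582.7752075195312, 128.023681640625), (49.556610107421875, 89.79634094238281), 4.894807815551758)
tray ((573.1270751953125, 198.95550537109375), (167.89517211914062, 258.4280090332031), 4.407783508300781)
head 127 [9.9793029e-01 6.4305447e-02 5.8126904e+02 7.0892014e+01] 3.6869748
lx 185 [ 7.6883502e-02 -9.9704009e-01  4.8882983e+02  2.0976619e+02] -85.590546
rx 182 [ 7.3973455e-02 -9.9726021e-01  6.5552863e+02  2.1002316e+02] -85.75775
```

Call:
carry_out(plan=[{"travel":[0.055,0.25,0.147],"delta_rot":[0,0,-0.638],"hand":0.085},{"travel":[0.055,0.25,0.147],"delta_rot":[0,0,-0.638],"hand":0.085},{"travel":[0.055,0.25,0.147],"delta_rot":[0,0,-0.638],"hand":0.085},{"travel":[0.055,0.25,0.147],"delta_rot":[0,0,-0.638],"hand":0.085},{"travel":[0.055,0.25,0.147],"delta_rot":[0,0,-0.638],"hand":0.085},{"travel":[0.055,0.25,0.147],"delta_rot":[0,0,-0.638],"hand":0.085},{"travel":[0.055,0.25,0.147],"delta_rot":[0,0,-0.638],"hand":0.085},{"travel":[0.055,0.25,0.147],"delta_rot":[0,0,-0.638],"hand":0.085},{"travel":[0.055,0.25,0.147],"delta_rot":[0,0,-0.638],"hand":0.085},{"travel":[0.055,0.25,0.147],"delta_rot":[0,0,-0.638],"hand":0.085}])

```text
time: 2.65
position: [0.6215, -0.1078, 0.1508]
tool_rot: [3.141, -0.0, 0.713]
contact_force: [0.5, 0.9, 0.6]
finger_gap: 0.0848
```

Call:
carry_out(plan=[{"travel":[0,0,0],"delta_rot":[0,0,0],"hand":0.085},{"travel":[0,0,0],"delta_rot":[0,0,0],"hand":0.085}])

```text
time: 2.82
position: [0.6226, -0.1058, 0.1519]
tool_rot: [3.14, -0.002, 0.717]
contact_force: [-0.1, -0.0, 0.3]
finger_gap: 0.0849
```

Run:
```python
from h import *
from cell import robot
d=robot.get_image("wrist"); pickle.dump(d,open("w2.pkl","wb"))
cv2.imwrite("pics/w2.png",d["color"][:,:,::-1])
step([0.622,-0.105,0.05],goal(41))
```

```text
t 2.87 pos [ 0.6227 -0.1057  0.1518] gap 0.0853 F [-0.   0.5 -0.1] rpy [ 1.7989e+02 -9.0000e-02  4.1090e+01]
travel [-0.0002 -0.0011  0.1018] rot [ 0.002  -0.0015  0.0016]
```

View pics/w2.png

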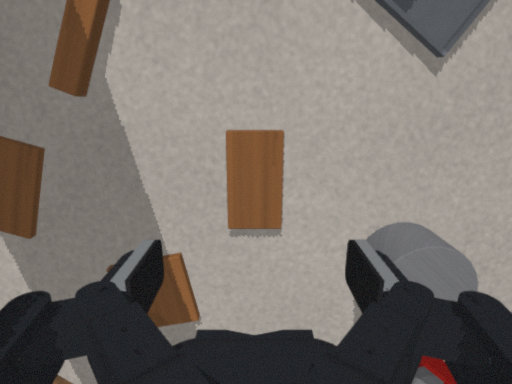

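```bash
cat >> h.py <<'E'
def meas(d,win,z,fr=0.35):
    u0,v0,u1,v1=win; c=d["color"].astype(int); m=np.zeros(c.shape[:2],np.uint8)
    m[v0:v1,u0:u1]=((c[...,0]-c[...,2])>fr*c[...,0])[v0:v1,u0:u1]
    cs,_=cv2.findContours(m,cv2.RETR_EXTERNAL,cv2.CHAIN_APPROX_NONE); k=max(cs,key=cv2.contourArea)
    return cv2.minAreaRect(toplane(d,k.reshape(-1,2),z)[:,:2].astype(np.float32)*1000)
E
python3 - <<'E'
from h import *
d=pickle.load(open("w2.pkl","rb"))
print(meas(d,(215,120,295,240),0.010))
E
```

```text
((619.5112915039062, -104.13543701171875), (49.23936080932617, 89.75127410888672), 40.95148468017578)
```

Call:
carry_out(plan=[{"travel":[-0.001,-0.002,0.1],"delta_rot":[0.002,-0.002,0.0],"hand":0.066},{"travel":[-0.001,-0.002,0.12],"delta_rot":[0.002,-0.002,0.0],"hand":0.066},{"travel":[-0.001,-0.002,0.128],"delta_rot":[0.002,-0.002,0.0],"hand":0.066},{"travel":[-0.001,-0.002,0.128],"delta_rot":[0.002,-0.002,0.0],"hand":0.066},{"travel":[-0.001,-0.002,0.128],"delta_rot":[0.002,-0.002,0.0],"hand":0.066},{"travel":[-0.001,-0.002,0.128],"delta_rot":[0.002,-0.002,0.0],"hand":0.066}])

```text
time: 3.37
position: [0.6217, -0.1055, 0.0246]
tool_rot: [3.141, 0.0, 0.717]
contact_force: [0.8, -0.6, -0.0]
finger_gap: 0.0656
```

Run:
```python
from h import *
from cell import robot
print(robot.tip_extent)
d=robot.get_image("wrist"); pickle.dump(d,open("w3.pkl","wb"))
cv2.imwrite("pics/w3.png",d["color"][:,:,::-1])
step([0.6208,-0.1047,0.02],goal(41))
```

```text
0.017
t 3.42 pos [ 0.6224 -0.1057  0.0254] gap 0.0661 F [-0.3 -0.3  0.8] rpy [ 1.799e+02 -4.000e-02  4.106e+01]
travel [-0.0006 -0.0019  0.0054] rot [ 0.0017 -0.0007  0.0011]
```

View pics/w3.png

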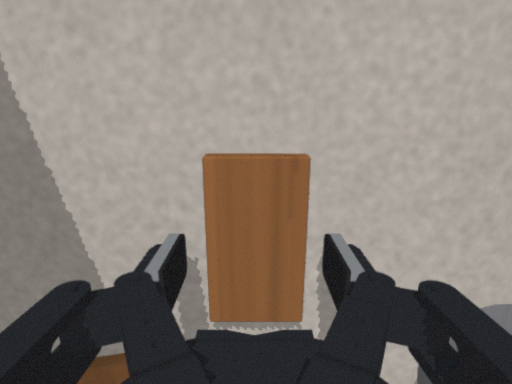

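The board spans (203–309, 153–322) and sits centred between the fingers.

Run:
```python
from h import *
d=pickle.load(open("w3.pkl","rb"))
print(meas(d,(195,145,315,330),0.010), d["extrinsics"][:3,3])
c=d["color"].astype(int)
E=d["extrinsics"]
# project TCP line at board top height & true
import cv2
for z in (0.010,0.005):
    P=np.array([[0.6224,-0.1057,z]]); W=np.linalg.inv(E)
    print(cv2.projectPoints((P@W[:3,:3].T+W[:3,3]),np.zeros(3),np.zeros(3),d["mtx"],d["distortion"])[0])
```

```text
((619.2227172851562, -104.10844421386719), (49.37997055053711, 90.390625), 40.92502212524414) [ 0.5744449  -0.05383349  0.15080588]
[[[258.35861232 250.61712588]]]
[[[258.22853128 246.19100946]]]
```

Call:
carry_out(plan=[{"travel":[0.0,0.0,0.003],"delta_rot":[0.002,0,0],"hand":0.06},{"travel":[0.0,0.0,0.006],"delta_rot":[0.002,0,0],"hand":0.06},{"travel":[0.0,0.0,0.006],"delta_rot":[0.002,0,0],"hand":0.053},{"travel":[0.0,0.0,0.006],"delta_rot":[0.002,0,0],"hand":0.053},{"travel":[0.0,0.0,0.006],"delta_rot":[0.002,0,0],"hand":0.053}])

```text
time: 3.83
position: [0.6208, -0.1059, 0.017]
tool_rot: [-3.139, 0.001, 0.716]
contact_force: [0.0, 0.2, -0.6]
finger_gap: 0.0535
```

Run:
```python
from h import *
from cell import robot
d=robot.get_image("wrist"); pickle.dump(d,open("w4.pkl","wb"))
cv2.imwrite("pics/w4.png",cv2.resize(d["color"][140:340,120:390,::-1],None,fx=2.9,fy=2.9))
step([0.6222,-0.1053,0.02],goal(41))
# scene view side
d=robot.get_image("scene"); pickle.dump(d,open("s4.pkl","wb"))
cv2.imwrite("pics/s4.png",cv2.resize(d["color"][180:300,140:300,::-1],None,fx=4.8,fy=4.8))
```

```text
t 3.88 pos [ 0.6208 -0.1059  0.0168] gap 0.0531 F [ 0.1 -0.2 -0.3] rpy [-1.7984e+02  8.0000e-02  4.1020e+01]
travel [ 0.0015  0.0004 -0.0032] rot [-0.0028  0.0013  0.0003]
```

View pics/w4.png

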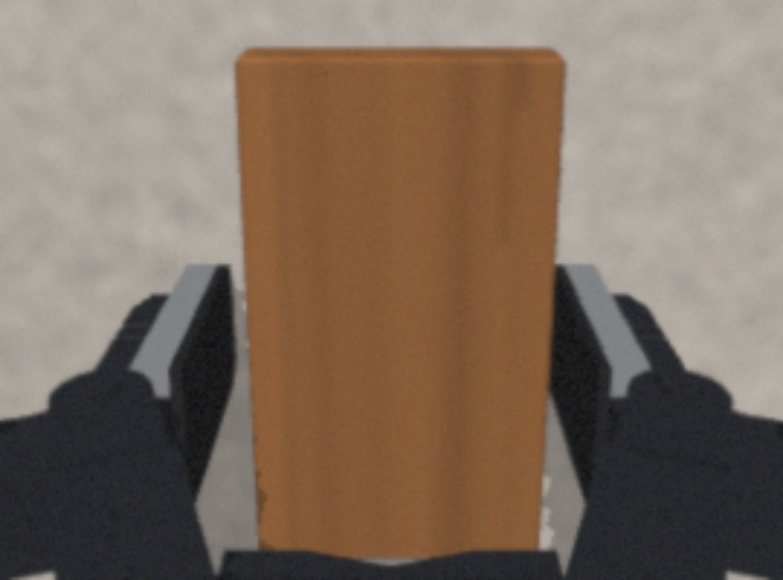

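View pics/s4.png

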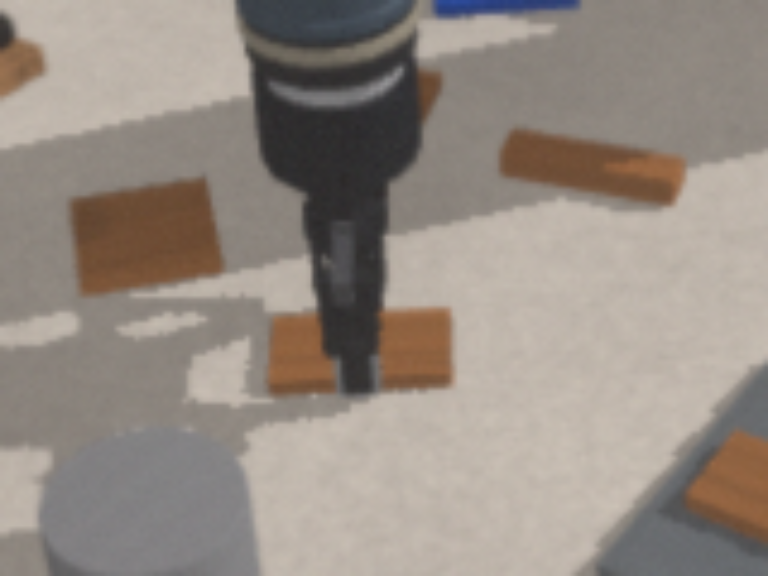

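Call:
carry_out(plan=[{"travel":[0.0007,0.0,-0.001],"delta_rot":[-0.002,0,0],"hand":0.047},{"travel":[0.0007,0.0,-0.001],"delta_rot":[-0.002,0,0],"hand":0.042},{"travel":[0.0007,0.0,-0.001],"delta_rot":[-0.002,0,0],"hand":0.042},{"travel":[0.0007,0.0,-0.001],"delta_rot":[-0.002,0,0],"hand":0.042},{"travel":[0.0007,0.0,-0.001],"delta_rot":[-0.002,0,0],"hand":0.042}])

```text
time: 4.35
position: [0.621, -0.1054, 0.0174]
tool_rot: [-3.14, 0.002, 0.716]
contact_force: [0.0, 0.0, 0.9]
finger_gap: 0.0483
```

Run:
```python
from h import *
step([0.6222,-0.1053,0.12],goal(41))
```

```text
t 4.35 pos [ 0.621  -0.1054  0.0174] gap 0.0483 F [0.  0.  0.9] rpy [-1.7992e+02  1.0000e-01  4.1020e+01]
travel [ 0.0008  0.0006 -0.1026] rot [-0.0014  0.0017  0.0004]
```

Call:
carry_out(plan=[{"travel":[0,0.0,-0.02],"delta_rot":[0,0,0],"hand":0.042},{"travel":[0,0.0,-0.05],"delta_rot":[0,0,0],"hand":0.042},{"travel":[0,0.0,-0.08],"delta_rot":[0,0,0],"hand":0.042},{"travel":[0,0.0,-0.11],"delta_rot":[0,0,0],"hand":0.042},{"travel":[0,0.0,-0.11],"delta_rot":[0,0,0],"hand":0.042},{"travel":[0,0.0,-0.11],"delta_rot":[0,0,0],"hand":0.042}])

```text
time: 4.85
position: [0.6224, -0.1056, 0.1293]
tool_rot: [3.14, -0.001, 0.716]
contact_force: [0.1, -0.5, -1.3]
finger_gap: 0.0478
```

Run:
```python
from h import *
from cell import robot
d=robot.get_image("wrist"); pickle.dump(d,open("w5.pkl","wb"))
cv2.imwrite("pics/w5.png",d["color"][:,:,::-1])
s=robot.observe(); print(meas(d,(180,100,330,340),s["position"][2]-0.0074))
# target over tray: nominal second centre
u=np.array([np.cos(np.deg2rad(95)),np.sin(np.deg2rad(95))])
f=np.array([0.5855,0.1255]); print(f+0.0615*u)
step([*(f+0.0615*u),0.10],goal(5))
```

```text
((620.0669555664062, -105.6384048461914), (50.40800476074219, 91.7464828491211), 40.942386627197266)
[0.58013992 0.18676597]
t 4.9 pos [ 0.6214 -0.1054  0.1276] gap 0.0477 F [-0.4  0.5 -0.8] rpy [-1.7997e+02  7.0000e-02  4.1020e+01]
travel [ 0.1607 -0.2475  0.0276] rot [-2.000e-04  1.400e-03  6.287e-01]
```

View pics/w5.png

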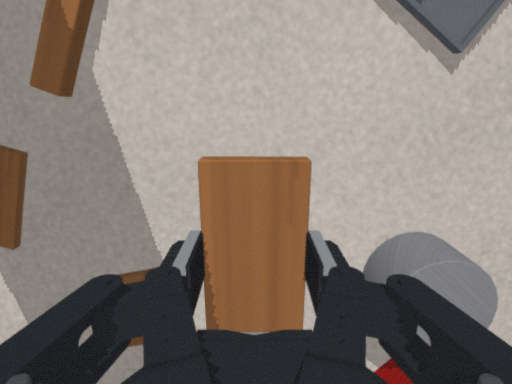

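Call:
carry_out(plan=[{"travel":[0.161,-0.248,0.0],"delta_rot":[0,0.001,0.629],"hand":0.042},{"travel":[0.161,-0.248,0.0],"delta_rot":[0,0.001,0.629],"hand":0.042},{"travel":[0.161,-0.248,0.0],"delta_rot":[0,0.001,0.629],"hand":0.042},{"travel":[0.161,-0.248,0.0],"delta_rot":[0,0.001,0.629],"hand":0.042},{"travel":[0.161,-0.248,0.0],"delta_rot":[0,0.001,0.629],"hand":0.042},{"travel":[0.161,-0.248,0.0],"delta_rot":[0,0.001,0.629],"hand":0.042},{"travel":[0.161,-0.248,0.03],"delta_rot":[0,0.001,0.629],"hand":0.042},{"travel":[0.161,-0.248,0.058],"delta_rot":[0,0.001,0.629],"hand":0.042},{"travel":[0.161,-0.248,0.058],"delta_rot":[0,0.001,0.629],"hand":0.042},{"travel":[0.161,-0.248,0.058],"delta_rot":[0,0.001,0.629],"hand":0.042}])

```text
time: 5.73
position: [0.5771, 0.1877, 0.0661]
tool_rot: [3.14, 0.008, 0.089]
contact_force: [0.7, -0.9, 0.3]
finger_gap: 0.0479
```

Call:
carry_out(plan=[{"travel":[0,0,0],"delta_rot":[0,0,0],"hand":0.042},{"travel":[0,0,0],"delta_rot":[0,0,0],"hand":0.042}])

```text
time: 5.9
position: [0.5806, 0.1865, 0.0702]
tool_rot: [-3.141, 0.0, 0.086]
contact_force: [-0.5, -0.3, 0.0]
finger_gap: 0.048
```

Run:
```python
from h import *
from cell import robot
d=robot.get_image("wrist"); pickle.dump(d,open("w6.pkl","wb"))
cv2.imwrite("pics/w6.png",d["color"][:,:,::-1])
d=robot.get_image("top"); pickle.dump(d,open("t6.pkl","wb"))
cv2.imwrite("pics/t6.png",cv2.resize(d["color"][90:190,50:200,::-1],None,fx=5,fy=5))
step([.580,.187,0.07],goal(5))
```

```text
t 6.0 pos [0.5809 0.1864 0.0707] gap 0.0478 F [ 0.8 -0.7 -0.4] rpy [-1.7997e+02 -4.0000e-02  4.8900e+00]
travel [-0.0008 -0.0007  0.0007] rot [-0.0006 -0.0006 -0.002 ]
```

View pics/w6.png

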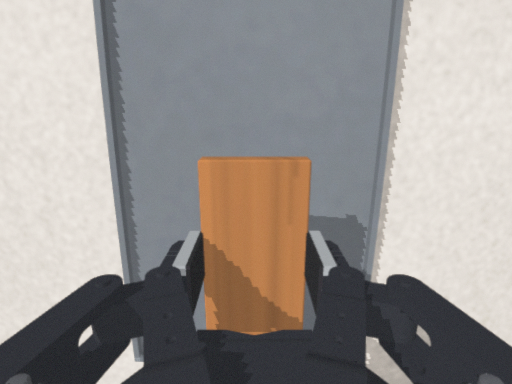

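View pics/t6.png

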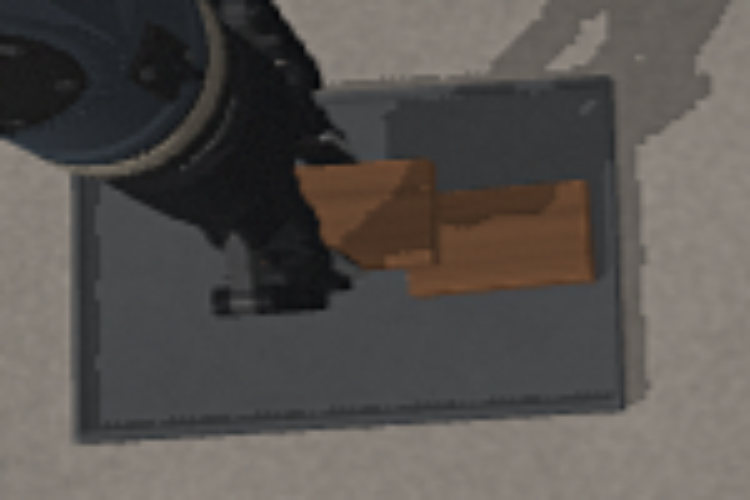

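Run:
```python
from h import *
d=pickle.load(open("t6.pkl","rb"))
im=d["color"][110:160,100:180,::-1]
cv2.imwrite("pics/t6b.png",cv2.resize(im,None,fx=10,fy=10,interpolation=0))
cs=np.array([[433,160],[437,266]])/5+[50,90]-.4
for z in (0.0635,):
    p=toplane(d,cs,z)*1000; print(p.round(1)); m=p.mean(0)[:2]
    u=np.array([np.cos(np.deg2rad(94.9)),np.sin(np.deg2rad(94.9))]); w=np.array([u[1],-u[0]])
    r=m-np.array([580.9,186.4]); print("along",r@u,"lat",r@w,"width",np.linalg.norm(p[1]-p[0]))
```

```text
[[609.5 141.9  63.5]
 [559.2 137.5  63.5]]
along -46.810366287951766 lat -0.5310981130513966 width 50.50484068074445
```

View pics/t6b.png

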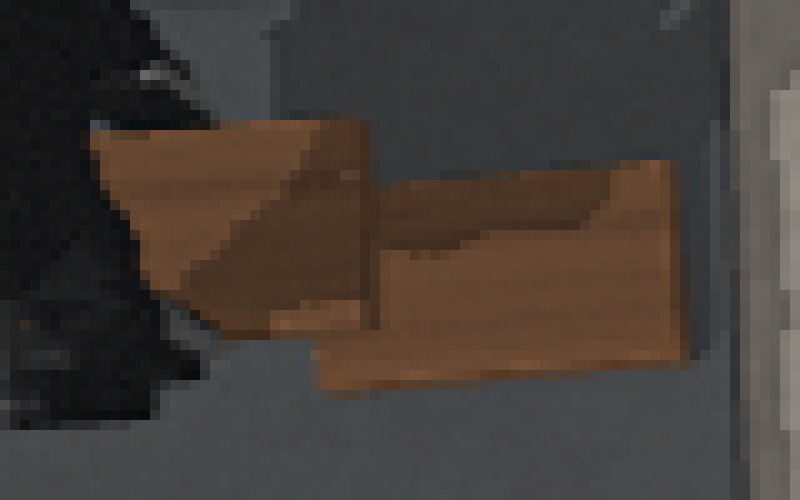

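```bash
cat >> h.py <<'E'
from scipy.optimize import minimize
def proj(d,P):
    W=np.linalg.inv(d["extrinsics"]); Q=P@W[:3,:3].T+W[:3,3]
    return cv2.projectPoints(Q,np.zeros(3),np.zeros(3),d["mtx"],d["distortion"])[0].reshape(-1,2)
def boxfit(d,win,m,x,y,yaw,L,Wd,z0,z1,S=8):
    """fit silhouette of box; yaw = length direction deg; m = bool mask full image"""
    u0,v0,u1,v1=win; mm=m[v0:v1,u0:u1].astype(np.float32)
    def ren(q):
        a=np.deg2rad(q[2]); u=np.array([np.cos(a),np.sin(a)]); w=np.array([-u[1],u[0]])
        P=np.array([[*(np.array(q[:2])/1000+s*u*L/2+t*w*Wd/2),z] for s in(-1,1) for t in(-1,1) for z in(z0,z1)])
        h=cv2.convexHull((((proj(d,P)-[u0,v0]+.5)*S-.5)).astype(np.float32)).reshape(-1,2)
        b=np.zeros((mm.shape[0]*S,mm.shape[1]*S),np.uint8); cv2.fillPoly(b,[np.round(h*16).astype(np.int32)],255,shift=4)
        return cv2.resize(b,mm.shape[::-1],interpolation=cv2.INTER_AREA)/255.
    f=lambda q: np.abs(ren(q)-mm).sum()
    best=None
    for dy in(-1,1):
        r=minimize(f,[x,y,yaw],method="Nelder-Mead",options=dict(initial_simplex=[[x,y,yaw],[x+3,y,yaw],[x,y+3,yaw],[x,y,yaw+2*dy]],xatol=.02,fatol=.1))
        if best is None or r.fun<best.fun: best=r
    return best.x.round(2),round(best.fun,1),int(mm.sum())
def brown(d,fr=0.3):
    c=d["color"].astype(int); return (c[...,0]-c[...,2])>fr*c[...,0]
E
python3 - <<'E'
from h import *
d=pickle.load(open("top0.pkl","rb"))
for fr in (.25,.3,.35):
    b=brown(d,fr)
    print("first",boxfit(d,(122,115,175,158),b,586,126,95,.09,.05,.005,.015))
    print("A",boxfit(d,(218,100,268,148),b,622,-105,131,.09,.05,0,.010))
    print("B",boxfit(d,(280,170,332,212),b,456,-258,115,.09,.05,0,.010))
c=d["color"].astype(int); w=(50,95,195,190)
for th in (-1,0,1):
    m=((c[...,2]-c[...,0])>=th)|brown(d); m&=True
    print("tray",boxfit(d,w,m,575,202,94.4,.268,.168,0,.011))
d=pickle.load(open("w1.pkl","rb"))
b=brown(d); print("w first",boxfit(d,(250,120,315,206),b,583,128,95,.09,.05,.005,.015))
d=pickle.load(open("w2.pkl","rb"))
b=brown(d); print("w A",boxfit(d,(215,120,295,240),b,620,-104,131,.09,.05,0,.01))
E
```

```text
first (array([586.78, 127.25,  95.69]), np.float64(31.4), 774)
A (array([ 624.25, -104.81,  131.16]), np.float64(29.8), 741)
B (array([ 457.  , -259.37,  114.59]), np.float64(30.7), 759)
first (array([586.69, 127.38,  96.17]), np.float64(33.9), 768)
A (array([ 624.19, -104.98,  130.81]), np.float64(33.9), 733)
B (array([ 456.72, -259.03,  114.97]), np.float64(36.5), 746)
first (array([586.97, 127.26,  95.81]), np.float64(40.6), 754)
A (array([ 624.22, -104.82,  131.14]), np.float64(56.1), 704)
B (array([ 456.65, -259.12,  115.26]), np.float64(47.9), 728)
tray (array([576.88, 203.85,  94.55]), np.float64(166.5), 7266)
tray (array([576.69, 204.09,  94.34]), np.float64(185.9), 7238)
tray (array([576.7 , 203.88,  94.21]), np.float64(200.9), 7218)
w first (array([582.64, 127.38,  95.45]), np.float64(57.4), 2494)
w A (array([ 619.8 , -104.54,  130.87]), np.float64(86.0), 5512)
```

Run:
```python
from h import *
d=pickle.load(open("t6.pkl","rb"))
b=brown(d,.28); u0,v0,u1,v1=124,115,175,158; S=8
cv2.imwrite("pics/m6.png",cv2.resize(b[110:160,100:180].astype(np.uint8)*255,None,fx=8,fy=8,interpolation=0))
mm=b[v0:v1,u0:u1].astype(float)
def ren(boxes):
    B=np.zeros((mm.shape[0]*S,mm.shape[1]*S),np.uint8)
    for x,y,yaw,z0,z1 in boxes:
        a=np.deg2rad(yaw);u=np.array([np.cos(a),np.sin(a)]);w=np.array([-u[1],u[0]])
        P=np.array([[*(np.array([x,y])/1000+s*u*.045+t*w*.025),z] for s in(-1,1) for t in(-1,1) for z in(z0,z1)])
        h=cv2.convexHull((((proj(d,P)-[u0,v0]+.5)*S-.5)).astype(np.float32)).reshape(-1,2)
        cv2.fillPoly(B,[np.round(h*16).astype(np.int32)],255,shift=4)
    return cv2.resize(B,mm.shape[::-1],interpolation=cv2.INTER_AREA)/255.
for zc in (0.0575,0.0583,0.0595):
    f=lambda q: np.abs(ren([(q[0],q[1],94.9,zc-.005,zc+.005),(586.8,127.3,95.7,.005,.015)])-mm).sum()
    r=minimize(f,[581,187],method="Nelder-Mead",options=dict(initial_simplex=[[581,187],[584,187],[581,190]]))
    print(zc,r.x.round(2),r.fun)
# colour edge along row for head edge
c=d["color"].astype(int)
for v in (126,130,134,138): print(v,c[v,130:142].sum(1))
```

```text
0.0575 [582.59 188.02] 33.31372549019608
0.0583 [582.52 188.05] 33.17254901960784
0.0595 [582.38 187.34] 33.556862745098044
126 [176 161 159 165 160 156 141 157 166 162 163 165]
130 [170 174 170 169 170 175 149 146 162 166 164 162]
134 [160 163 163 164 163 167 141 157 157 145 144 147]
138 [165 161 163 167 161 168 135 160 212 220 219 216]
```

View pics/m6.png

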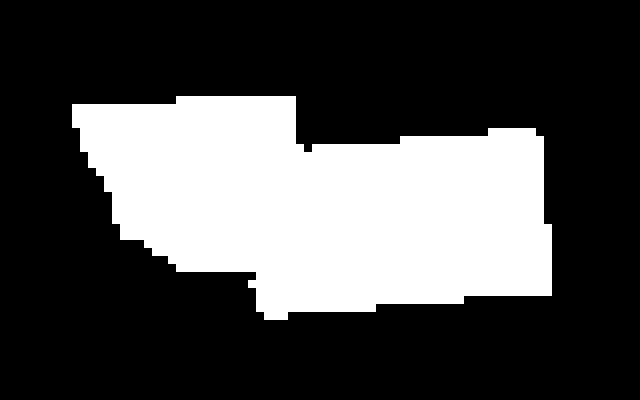

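```bash
cat >> h.py <<'E'
def tcp(c,rot,h=0.0124): return np.array(c)-h*rot.apply([0,0,1])
E
python3 - <<'E'
from h import *
r=goal(5.5,-9.4); print("toolz",r.apply([0,0,1]),"tool -y end dir",r.apply([0,-1,0]))
step(tcp([.5795,.1875,.035],r),r)
E
```

```text
toolz [ 0.0156541  -0.16257404 -0.98657216] tool -y end dir [-0.09455875  0.98203018 -0.16332596]
t 6.0 pos [0.5809 0.1864 0.0707] gap 0.0478 F [ 0.8 -0.7 -0.4] rpy [-1.7997e+02 -4.0000e-02  4.8900e+00]
travel [-0.0013 -0.0033  0.0234] rot [-0.1646  0.0002 -0.0107]
```

Tool −y, the far end, points down along tray +x, which is what I want.

Call:
carry_out(plan=[{"travel":[-0.001,-0.003,0.01],"delta_rot":[-0.08,0,-0.011],"hand":0.042},{"travel":[-0.0013,-0.0033,0.023],"delta_rot":[-0.164,0,-0.011],"hand":0.042},{"travel":[-0.0013,-0.0033,0.023],"delta_rot":[-0.164,0,-0.011],"hand":0.042},{"travel":[-0.0013,-0.0033,0.023],"delta_rot":[-0.164,0,-0.011],"hand":0.042},{"travel":[-0.0013,-0.0033,0.023],"delta_rot":[-0.164,0,-0.011],"hand":0.042},{"travel":[-0.0013,-0.0033,0.023],"delta_rot":[-0.164,0,-0.011],"hand":0.042}])

```text
time: 6.5
position: [0.5789, 0.19, 0.0476]
tool_rot: [2.98, 0.001, 0.097]
contact_force: [0.5, 0.3, -0.7]
finger_gap: 0.0479
```

Run:
```python
from h import *
r=goal(5.5,-9.4)
step(tcp([.5795,.1875,.0195],r),r)
```

```text
t 6.5 pos [0.5789 0.19   0.0476] gap 0.0479 F [ 0.5  0.3 -0.7] rpy [1.7073e+02 4.0000e-02 5.5500e+00]
travel [ 0.0003 -0.0021  0.0157] rot [-0.0022  0.0006  0.0009]
```

Call:
carry_out(plan=[{"travel":[0,-0.001,0.008],"delta_rot":[0,0,0],"hand":0.042},{"travel":[0,-0.0015,0.0155],"delta_rot":[0,0,0],"hand":0.042},{"travel":[0,-0.0015,0.0155],"delta_rot":[0,0,0],"hand":0.042},{"travel":[0,-0.0015,0.0155],"delta_rot":[0,0,0],"hand":0.042},{"travel":[0,-0.0015,0.0155],"delta_rot":[0,0,0],"hand":0.042}])

```text
time: 6.92
position: [0.5781, 0.1893, 0.0308]
tool_rot: [2.978, 0.003, 0.098]
contact_force: [0.4, -0.9, 0.4]
finger_gap: 0.0484
```

Run:
```python
from h import *
from cell import robot
r=goal(5.5,-9.4)
step(tcp([.5795,.1875,.0173],r),r)
d=robot.get_image("scene")
cv2.imwrite("pics/s7.png",cv2.resize(d["color"][240:350,255:420,::-1],None,fx=4.8,fy=4.8))
d=robot.get_image("top");pickle.dump(d,open("t7.pkl","wb"))
cv2.imwrite("pics/t7.png",cv2.resize(d["color"][110:160,100:180,::-1],None,fx=10,fy=10,interpolation=0))
step(tcp([.5795,.1875,.0173],r),r)
```

```text
t 6.92 pos [0.5781 0.1893 0.0308] gap 0.0484 F [ 0.4 -0.9  0.4] rpy [1.7062e+02 1.6000e-01 5.6000e+00]
travel [ 0.0012 -0.0003  0.0012] rot [-0.0004  0.0024  0.0022]
t 7.02 pos [0.5783 0.1895 0.031 ] gap 0.0481 F [-1.   0.5 -0.7] rpy [1.7062e+02 1.3000e-01 5.6100e+00]
travel [ 0.0011 -0.0002  0.0015] rot [-0.0004  0.002   0.0023]
```

View pics/s7.png

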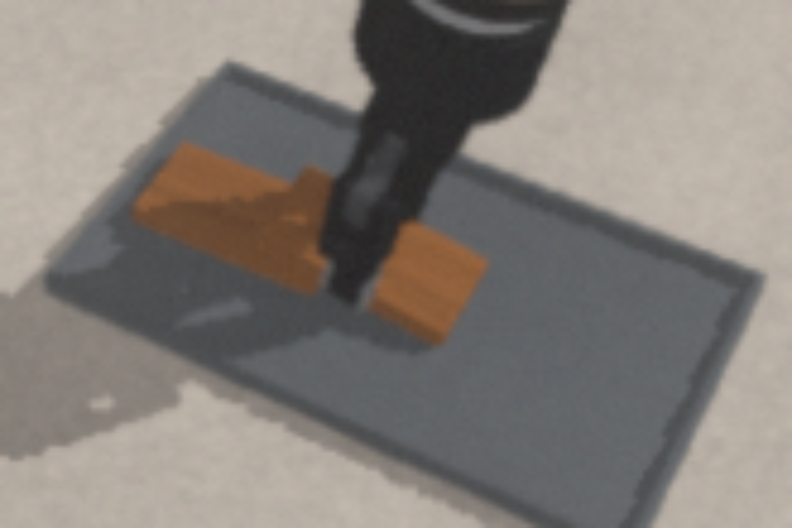

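View pics/t7.png

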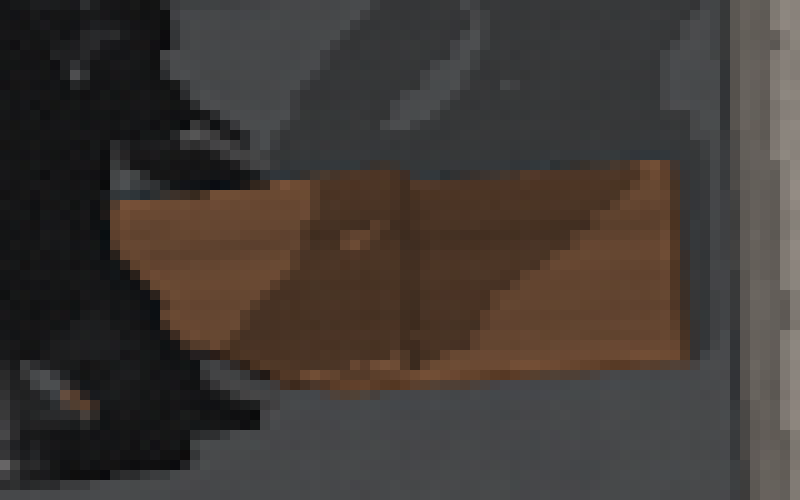

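Run:
```python
from h import *
d=pickle.load(open("t7.pkl","rb"))
u=np.array([np.cos(np.deg2rad(95.5)),np.sin(np.deg2rad(95.5))]); w=np.array([u[1],-u[0]])
a=toplane(d,[[139.5,136.5]],.031)[0,:2]*1000; b=toplane(d,[[166.8,136]],.015)[0,:2]*1000
print("first right edge",b, "head edge gap from it along",(a-b)@u, "expected", 61.5+45-45*np.cos(.164)+5*np.sin(.164))
# lateral: top back edges: held corner (39.5,17) , first back edge at x=42 y=17.8..
for p,z in (((139.,126.3),.031),((150,126.7),.015),((166,125.5),.015)):
    q=toplane(d,[p],z)[0,:2]*1000; print(q.round(1),"lat rel first centre",(q-[586.8,127.3])@w)
```

```text
first right edge [589.4811668   82.99550624] head edge gap from it along 61.668416891975625 expected 62.92013400352971
[608.1 146.8] lat rel first centre 23.09974563474969
[612.3 125.5] lat rel first centre 25.21136507153067
[615.9  86.1] lat rel first centre 25.032606794033615
```

Call:
carry_out(plan=[{"travel":[0.0015,-0.001,0],"delta_rot":[0,0.002,0],"hand":0.042},{"travel":[0.0015,-0.001,0.0005],"delta_rot":[0,0.002,0],"hand":0.042},{"travel":[0.0015,-0.001,0.001],"delta_rot":[0,0.002,0],"hand":0.042},{"travel":[0.0015,-0.001,0.001],"delta_rot":[0,0.002,0],"hand":0.042},{"travel":[0.0015,-0.001,0.001],"delta_rot":[0,0.002,0],"hand":0.042}])

```text
time: 7.43
position: [0.5797, 0.1905, 0.0298]
tool_rot: [2.978, 0.0, 0.098]
contact_force: [-0.8, 0.4, -0.9]
finger_gap: 0.048
```

Run:
```python
from h import *
r=goal(5.5,-9.4)
step(tcp([.5795,.1875,.0173],r),r)
```

```text
t 7.43 pos [0.5797 0.1905 0.0298] gap 0.048 F [-0.8  0.4 -0.9] rpy [1.7062e+02 1.0000e-02 5.6300e+00]
travel [-0.0005  0.0009  0.0004] rot [-0.0003 -0.0002  0.0023]
```

Call:
carry_out(plan=[{"travel":[0,0,0.0005],"delta_rot":[0,0,0],"hand":0.042},{"travel":[0,0,0.001],"delta_rot":[0,0,0],"hand":0.042},{"travel":[0,0,0.001],"delta_rot":[0,0,0],"hand":0.042}])

```text
time: 7.68
position: [0.5798, 0.1904, 0.0294]
tool_rot: [2.978, -0.0, 0.098]
contact_force: [-1.9, 0.3, 4.9]
finger_gap: 0.048
```

Call:
carry_out(plan=[{"travel":[0,0,0.0005],"delta_rot":[0,0,0],"hand":0.042},{"travel":[0,0,0.001],"delta_rot":[0,0,0],"hand":0.042},{"travel":[0,0,0.001],"delta_rot":[0,0,0],"hand":0.042}])

```text
time: 7.93
position: [0.5799, 0.1904, 0.0293]
tool_rot: [2.978, -0.001, 0.099]
contact_force: [-4.6, 0.5, 13.5]
finger_gap: 0.0477
```

Call:
carry_out(plan=[{"travel":[0,0,-0.001],"delta_rot":[0,0,0],"hand":0.042},{"travel":[0,0,-0.001],"delta_rot":[0,0,0],"hand":0.05},{"travel":[0,0,-0.001],"delta_rot":[0,0,0],"hand":0.053},{"travel":[0,0,-0.001],"delta_rot":[0,0,0],"hand":0.057},{"travel":[0,0,-0.001],"delta_rot":[0,0,0],"hand":0.062},{"travel":[0,0,-0.001],"delta_rot":[0,0,0],"hand":0.066},{"travel":[0,0,-0.001],"delta_rot":[0,0,0],"hand":0.068}])

```text
time: 8.52
position: [0.5798, 0.1902, 0.0287]
tool_rot: [2.978, 0.0, 0.098]
contact_force: [0.1, 0.2, -1.0]
finger_gap: 0.0681
```

Call:
carry_out(plan=[{"travel":[0,0,-0.01],"delta_rot":[0,0,0],"hand":0.07},{"travel":[0,0,-0.03],"delta_rot":[0,0,0],"hand":0.07},{"travel":[0,0,-0.06],"delta_rot":[0,0,0],"hand":0.07},{"travel":[0,0,-0.09],"delta_rot":[0,0,0],"hand":0.07},{"travel":[0,0,-0.09],"delta_rot":[0,0,0],"hand":0.07}])

```text
time: 8.93
position: [0.5809, 0.2068, 0.124]
tool_rot: [2.981, -0.008, 0.099]
contact_force: [1.1, 0.4, 0.2]
finger_gap: 0.0703
```

Run:
```python
from h import *
r=goal(24.9)
step([.4556,-.2598,.16],r)
```

```text
t 8.93 pos [0.5809 0.2068 0.124 ] gap 0.0703 F [1.1 0.4 0.2] rpy [170.77  -0.46   5.66]
travel [-0.1704  0.452   0.0356] rot [ 0.1609  0.019  -0.3356]
```

Call:
carry_out(plan=[{"travel":[-0.1704,0.452,0.036],"delta_rot":[0.161,0.019,-0.336],"hand":0.066},{"travel":[-0.1704,0.452,0.036],"delta_rot":[0.161,0.019,-0.336],"hand":0.066},{"travel":[-0.1704,0.452,0.036],"delta_rot":[0.161,0.019,-0.336],"hand":0.066},{"travel":[-0.1704,0.452,0.036],"delta_rot":[0.161,0.019,-0.336],"hand":0.066},{"travel":[-0.1704,0.452,0.036],"delta_rot":[0.161,0.019,-0.336],"hand":0.066},{"travel":[-0.1704,0.452,0.036],"delta_rot":[0.161,0.019,-0.336],"hand":0.066},{"travel":[-0.1704,0.452,0.036],"delta_rot":[0.161,0.019,-0.336],"hand":0.066},{"travel":[-0.1704,0.452,0.036],"delta_rot":[0.161,0.019,-0.336],"hand":0.066},{"travel":[-0.1704,0.452,0.036],"delta_rot":[0.161,0.019,-0.336],"hand":0.066},{"travel":[-0.1704,0.452,0.036],"delta_rot":[0.161,0.019,-0.336],"hand":0.066}])

```text
time: 9.77
position: [0.4726, -0.1883, 0.1507]
tool_rot: [3.141, 0.008, 0.434]
contact_force: [0.9, -0.1, -0.1]
finger_gap: 0.0657
```

Run:
```python
from h import *
from cell import robot
d=robot.get_image("top");pickle.dump(d,open("t8.pkl","wb"))
cv2.imwrite("pics/t8.png",cv2.resize(d["color"][95:190,55:190,::-1],None,fx=5.9,fy=5.9,interpolation=0))
step([.4554,-.2601,.12],goal(24.9))
```

```text
t 9.82 pos [ 0.4713 -0.1945  0.1513] gap 0.0661 F [-0.4 -3.6  0.2] rpy [179.78   0.53  24.65]
travel [-0.0415  0.0529  0.0319] rot [ 0.0039  0.0092 -0.0043]
```

View pics/t8.png

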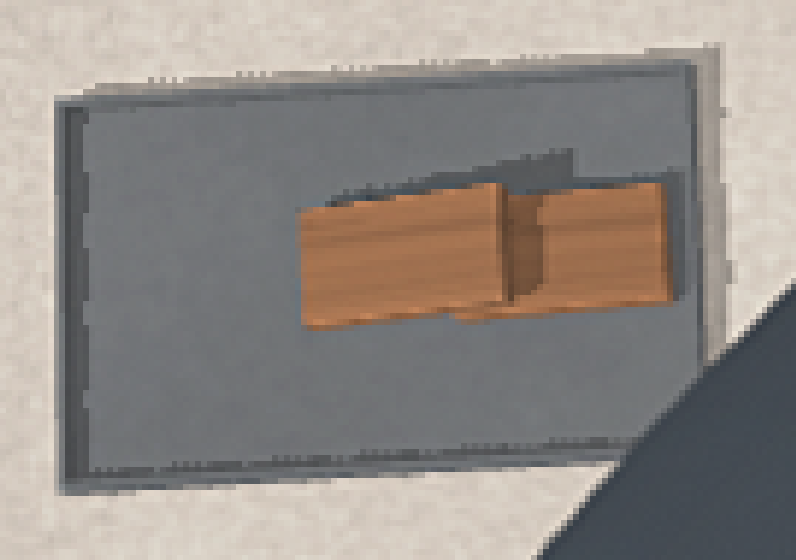

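Board A now lies tilted over the first board, with its head end at x≈505 and its far end at x≈300 in the crop. I'll measure it.

```bash
cat >> h.py <<'E'
def boxpts(x,y,zc,yaw,tilt):
    r=R.from_euler('z',yaw,degrees=True)*R.from_euler('y',tilt,degrees=True)
    return np.array([x/1000,y/1000,zc])+r.apply([[a*.045,b*.025,c*.005] for a in(-1,1) for b in(-1,1) for c in(-1,1)])
def unionfit(d,win,m,fixed,q0,zc,tilt,S=8):
    u0,v0,u1,v1=win; mm=m[v0:v1,u0:u1].astype(float)
    def ren(q):
        B=np.zeros((mm.shape[0]*S,mm.shape[1]*S),np.uint8)
        for P in [boxpts(*f) for f in fixed]+[boxpts(q[0],q[1],zc,q[2],tilt)]:
            h=cv2.convexHull((((proj(d,P)-[u0,v0]+.5)*S-.5)).astype(np.float32)).reshape(-1,2)
            cv2.fillPoly(B,[np.round(h*16).astype(np.int32)],255,shift=4)
        return cv2.resize(B,mm.shape[::-1],interpolation=cv2.INTER_AREA)/255.
    f=lambda q:np.abs(ren(q)-mm).sum()
    rs=[]
    for s in(-1,1):
        q=np.array(q0,float); rs.append(minimize(f,q,method="Nelder-Mead",options=dict(initial_simplex=[q,q+[3*s,0,0],q+[0,3*s,0],q+[0,0,2*s]],xatol=.02,fatol=.1)))
    r=min(rs,key=lambda r:r.fun); return r.x.round(2),round(r.fun,1)
E
python3 - <<'E'
from h import *
d=pickle.load(open("t8.pkl","rb"))
for fr in (.25,.3):
    b=brown(d,fr)
    # first again: right part window
    f=boxfit(d,(142,115,175,158),b,586.8,127.3,95.7,.09,.05,.005,.015)
    q,e=unionfit(d,(95,115,175,158),b,[(586.8,127.3,.010,95.7,0)],[581,188,95.5],.0173,9.4)
    a=np.deg2rad(95.3);u=np.array([np.cos(a),np.sin(a)]);w=np.array([u[1],-u[0]])
    r=q[:2]-[586.8,127.3]; print(q,e,"along",r@u,"lat",r@w)
    P=todepth(d)[110:160,100:175];
E
```

```text
[581.8  188.53  95.12] 44.0 along 61.43007620707478 lat 0.6772275784300534
[581.91 188.32  94.9 ] 45.6 along 61.21081325583688 lat 0.7673594718665919
```

Call:
carry_out(plan=[{"travel":[-0.0415,0.053,0.032],"delta_rot":[0.003,0.008,-0.004],"hand":0.066},{"travel":[-0.0415,0.053,0.032],"delta_rot":[0.003,0.008,-0.004],"hand":0.066},{"travel":[-0.0415,0.053,0.032],"delta_rot":[0.003,0.008,-0.004],"hand":0.066},{"travel":[-0.0415,0.053,0.032],"delta_rot":[0.003,0.008,-0.004],"hand":0.066},{"travel":[-0.0415,0.053,0.032],"delta_rot":[0.003,0.008,-0.004],"hand":0.066}])

```text
time: 10.23
position: [0.4578, -0.2519, 0.1185]
tool_rot: [-3.138, 0.0, 0.438]
contact_force: [-0.1, 0.4, -0.5]
finger_gap: 0.0661
```

Run:
```python
from h import *
from cell import robot
d=robot.get_image("wrist"); pickle.dump(d,open("w9.pkl","wb"))
cv2.imwrite("pics/w9.png",d["color"][:,:,::-1])
step([.4554,-.2601,.022],goal(24.9))
```

```text
t 10.28 pos [ 0.4582 -0.2516  0.1187] gap 0.0662 F [-0.   0.4  0.3] rpy [-179.83    0.     25.14]
travel [-0.0061  0.0068  0.0966] rot [-0.003   0.      0.0041]
```

View pics/w9.png

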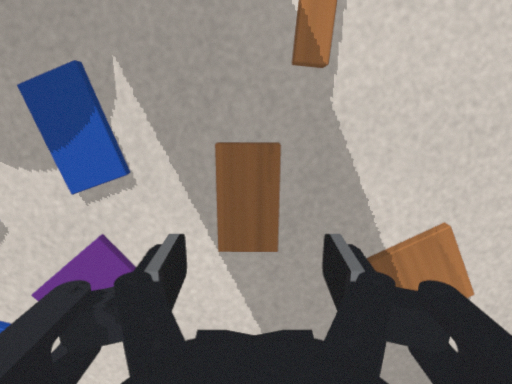

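Call:
carry_out(plan=[{"travel":[-0.006,0.0068,0.035],"delta_rot":[-0.003,0,0.002],"hand":0.066},{"travel":[-0.006,0.0068,0.07],"delta_rot":[-0.003,0,0.002],"hand":0.066},{"travel":[-0.006,0.0068,0.092],"delta_rot":[-0.003,0,0.002],"hand":0.066},{"travel":[-0.006,0.0068,0.092],"delta_rot":[-0.003,0,0.002],"hand":0.066},{"travel":[-0.006,0.0068,0.092],"delta_rot":[-0.003,0,0.002],"hand":0.066},{"travel":[-0.006,0.0068,0.092],"delta_rot":[-0.003,0,0.002],"hand":0.066}])

```text
time: 10.78
position: [0.4563, -0.2604, 0.0276]
tool_rot: [3.14, -0.0, 0.438]
contact_force: [1.2, 0.5, 0.5]
finger_gap: 0.0663
```

Run:
```python
from h import *
from cell import robot
d=robot.get_image("wrist"); pickle.dump(d,open("w10.pkl","wb"))
cv2.imwrite("pics/w10.png",cv2.resize(d["color"][130:340,120:390,::-1],None,fx=2.8,fy=2.8))
step([.4554,-.2601,.018],goal(25))
print(meas(d,(195,145,318,330),0.010,.3)); d=pickle.load(open("w3.pkl","rb")); print(meas(d,(195,145,315,330),0.010,.3))
```

```text
t 10.83 pos [ 0.4565 -0.2607  0.0279] gap 0.0661 F [-0.2 -0.7 -0.5] rpy [ 1.7988e+02 -6.0000e-02  2.5060e+01]
travel [-0.0008 -0.001   0.0099] rot [ 0.002  -0.0011  0.001 ]
((452.48394775390625, -257.9775390625), (49.619388580322266, 90.63190460205078), 24.684600830078125)
((619.1022338867188, -103.93597412109375), (49.55107116699219, 90.78833770751953), 40.98042678833008)
```

View pics/w10.png

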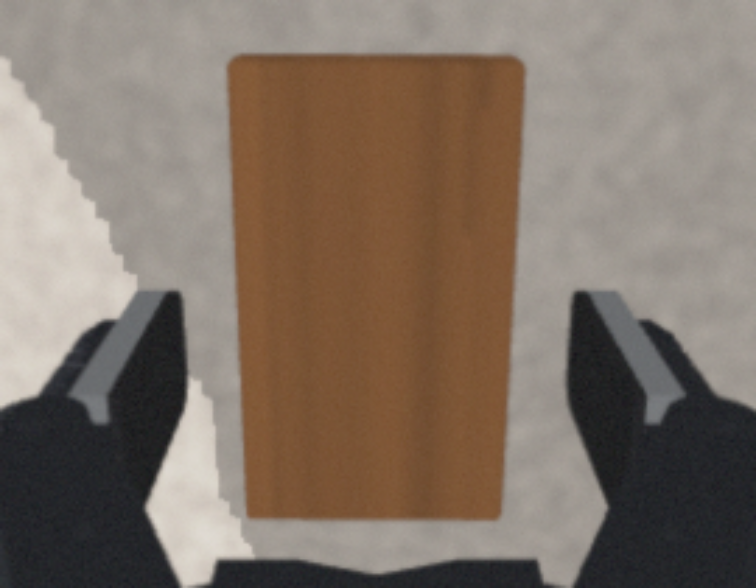

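Call:
carry_out(plan=[{"travel":[-0.001,-0.0014,0.005],"delta_rot":[0.002,0,0],"hand":0.06},{"travel":[-0.001,-0.0014,0.01],"delta_rot":[0.002,0,0],"hand":0.056},{"travel":[-0.001,-0.0014,0.01],"delta_rot":[0.002,0,0],"hand":0.053},{"travel":[-0.001,-0.0014,0.01],"delta_rot":[0.002,0,0],"hand":0.047},{"travel":[-0.001,-0.0014,0.01],"delta_rot":[0.002,0,0],"hand":0.042},{"travel":[-0.001,-0.0014,0.01],"delta_rot":[0.002,0,0],"hand":0.042},{"travel":[-0.001,-0.0014,0.01],"delta_rot":[0.002,0,0],"hand":0.042}])

```text
time: 11.42
position: [0.4534, -0.2596, 0.0164]
tool_rot: [-3.139, 0.0, 0.436]
contact_force: [-2.1, 1.0, 5.6]
finger_gap: 0.0483
```

Call:
carry_out(plan=[{"travel":[0,0,0],"delta_rot":[0,0,0],"hand":0.042},{"travel":[0,0,0],"delta_rot":[0,0,0],"hand":0.042}])

```text
time: 11.58
position: [0.4534, -0.2597, 0.0164]
tool_rot: [-3.139, 0.001, 0.436]
contact_force: [-1.8, 2.2, 6.2]
finger_gap: 0.0479
```

Call:
carry_out(plan=[{"travel":[0,0.0,-0.01],"delta_rot":[0,0,0],"hand":0.042},{"travel":[0,0.0,-0.04],"delta_rot":[0,0,0],"hand":0.042},{"travel":[0,0.0,-0.08],"delta_rot":[0,0,0],"hand":0.042},{"travel":[0,0.0,-0.1],"delta_rot":[0,0,0],"hand":0.042},{"travel":[0,0.0,-0.1],"delta_rot":[0,0,0],"hand":0.042}])

```text
time: 12.0
position: [0.456, -0.2614, 0.1213]
tool_rot: [3.137, -0.004, 0.436]
contact_force: [1.0, -0.4, 0.6]
finger_gap: 0.0483
```

Run:
```python
from h import *
step([.5742,.2494,.11],goal(5.2))
```

```text
t 12.0 pos [ 0.456  -0.2614  0.1213] gap 0.0483 F [ 1.  -0.4  0.6] rpy [179.76  -0.23  24.99]
travel [ 0.3228 -0.4131  0.0108] rot [ 0.0035 -0.0046  0.3454]
```

Call:
carry_out(plan=[{"travel":[0.323,-0.413,0.011],"delta_rot":[0.003,-0.005,0.345],"hand":0.042},{"travel":[0.323,-0.413,0.011],"delta_rot":[0.003,-0.005,0.345],"hand":0.042},{"travel":[0.323,-0.413,0.011],"delta_rot":[0.003,-0.005,0.345],"hand":0.042},{"travel":[0.323,-0.413,0.011],"delta_rot":[0.003,-0.005,0.345],"hand":0.042},{"travel":[0.323,-0.413,0.011],"delta_rot":[0.003,-0.005,0.345],"hand":0.042},{"travel":[0.323,-0.413,0.011],"delta_rot":[0.003,-0.005,0.345],"hand":0.042},{"travel":[0.323,-0.413,0.011],"delta_rot":[0.003,-0.005,0.345],"hand":0.042},{"travel":[0.323,-0.413,0.011],"delta_rot":[0.003,-0.005,0.345],"hand":0.042},{"travel":[0.323,-0.413,0.011],"delta_rot":[0.003,-0.005,0.345],"hand":0.042},{"travel":[0.323,-0.413,0.011],"delta_rot":[0.003,-0.005,0.345],"hand":0.042}])

```text
time: 12.83
position: [0.5447, 0.1359, 0.108]
tool_rot: [-3.138, 0.007, 0.091]
contact_force: [0.6, -0.8, 0.0]
finger_gap: 0.0483
```

Run:
```python
from h import *
r=goal(5.2,-9.4)
step(tcp([.5742,.2494,.06],r,.0115),r)
```

```text
t 12.83 pos [0.5447 0.1359 0.108 ] gap 0.0483 F [ 0.6 -0.8  0. ] rpy [-179.77    0.4     5.23]
travel [ 0.04   -0.1121  0.0368] rot [-0.168   0.007   0.0011]
```

Call:
carry_out(plan=[{"travel":[0.038,-0.105,0],"delta_rot":[-0.05,0.007,0],"hand":0.042},{"travel":[0.038,-0.105,0],"delta_rot":[-0.1,0.007,0],"hand":0.042},{"travel":[0.038,-0.105,0],"delta_rot":[-0.168,0.007,0],"hand":0.042},{"travel":[0.038,-0.105,0.02],"delta_rot":[-0.168,0.007,0],"hand":0.042},{"travel":[0.038,-0.105,0.036],"delta_rot":[-0.168,0.007,0],"hand":0.042},{"travel":[0.038,-0.105,0.036],"delta_rot":[-0.168,0.007,0],"hand":0.042},{"travel":[0.038,-0.105,0.036],"delta_rot":[-0.168,0.007,0],"hand":0.042},{"travel":[0.038,-0.105,0.036],"delta_rot":[-0.168,0.007,0],"hand":0.042}])

```text
time: 13.5
position: [0.5731, 0.2415, 0.0729]
tool_rot: [2.978, -0.0, 0.091]
contact_force: [-0.7, -0.0, -0.3]
finger_gap: 0.0479
```

Run:
```python
from h import *
r=goal(5.2,-9.4)
step(tcp([.5742,.2494,.022],r,.0115),r)
```

```text
t 13.5 pos [0.5731 0.2415 0.0729] gap 0.0479 F [-0.7 -0.  -0.3] rpy [ 1.7061e+02 -2.0000e-02  5.2200e+00]
travel [ 0.0018 -0.0159  0.0375] rot [-0.0002 -0.0004  0.0003]
```

Call:
carry_out(plan=[{"travel":[0.0018,-0.0155,0.005],"delta_rot":[0,0,0],"hand":0.042},{"travel":[0.0018,-0.0155,0.02],"delta_rot":[0,0,0],"hand":0.042},{"travel":[0.0018,-0.0155,0.035],"delta_rot":[0,0,0],"hand":0.042},{"travel":[0.0018,-0.0155,0.035],"delta_rot":[0,0,0],"hand":0.042},{"travel":[0.0018,-0.0155,0.035],"delta_rot":[0,0,0],"hand":0.042},{"travel":[0.0018,-0.0155,0.035],"delta_rot":[0,0,0],"hand":0.042}])

```text
time: 14.0
position: [0.5744, 0.2519, 0.0364]
tool_rot: [2.978, -0.002, 0.091]
contact_force: [0.3, 0.8, -0.6]
finger_gap: 0.0483
```

Run:
```python
from h import *
from cell import robot
r=goal(5.2,-9.4)
d=robot.get_image("top");pickle.dump(d,open("t11.pkl","wb"))
cv2.imwrite("pics/t11.png",cv2.resize(d["color"][110:160,70:150,::-1],None,fx=10,fy=10,interpolation=0))
step(tcp([.5742,.2494,.0173],r,.0115),r)
```

```text
t 14.05 pos [0.5745 0.252  0.0365] gap 0.0479 F [ 0.2 -0.1 -0.3] rpy [ 1.7065e+02 -1.1000e-01  5.2500e+00]
travel [-0.0006 -0.0006  0.0079] rot [-0.0009 -0.002   0.0005]
```

View pics/t11.png

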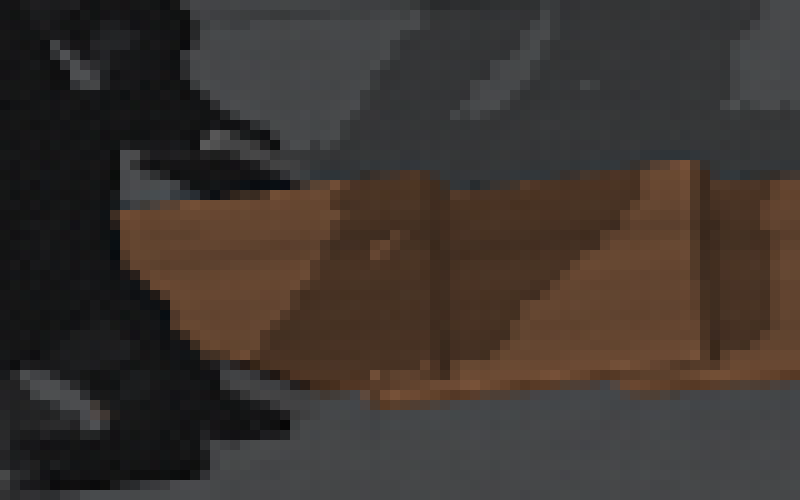

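Run:
```python
from h import *
d=pickle.load(open("t11.pkl","rb"))
a=np.deg2rad(95.3);u=np.array([np.cos(a),np.sin(a)]);w=np.array([u[1],-u[0]])
A=toplane(d,[[112.6,135]],.0374)[0,:2]*1000; B=toplane(d,[[138.7,135]],.0295)[0,:2]*1000
print("sep",(A-B)@u)
A=toplane(d,[[112.5,126.6]],.0374)[0,:2]*1000; B=toplane(d,[[138.7,125.5]],.0295)[0,:2]*1000
print("lat",(A-B)@w)
print(unionfit(d,(101,112,175,158),brown(d,.28),[(586.8,127.3,.010,95.7,0),(581.85,188.4,.0173,95,9.4)],[576,249,95],.0252,9.4))
```

```text
sep 59.72283038436478
lat -0.45875422403915983
(array([578.16, 252.19,  91.64]), np.float64(44.4))
```

Call:
carry_out(plan=[{"travel":[0,-0.0013,0.003],"delta_rot":[0,-0.002,0],"hand":0.042},{"travel":[0,-0.0013,0.006],"delta_rot":[0,-0.002,0],"hand":0.042},{"travel":[0,-0.0013,0.0062],"delta_rot":[0,-0.002,0],"hand":0.042},{"travel":[0,-0.0013,0.0062],"delta_rot":[0,-0.002,0],"hand":0.042}])

```text
time: 14.38
position: [0.5737, 0.2519, 0.0288]
tool_rot: [2.978, 0.002, 0.092]
contact_force: [0.1, -0.1, -0.1]
finger_gap: 0.0483
```

Call:
carry_out(plan=[{"travel":[0,0,0.0005],"delta_rot":[0,0,0],"hand":0.042},{"travel":[0,0,0.001],"delta_rot":[0,0,0],"hand":0.042},{"travel":[0,0,0.001],"delta_rot":[0,0,0],"hand":0.042}])

```text
time: 14.63
position: [0.5738, 0.2519, 0.0285]
tool_rot: [2.978, 0.001, 0.092]
contact_force: [-1.1, 0.4, 4.6]
finger_gap: 0.0482
```

Call:
carry_out(plan=[{"travel":[0,0,-0.0003],"delta_rot":[0,0,0],"hand":0.05},{"travel":[0,0,-0.0003],"delta_rot":[0,0,0],"hand":0.053},{"travel":[0,0,-0.0003],"delta_rot":[0,0,0],"hand":0.057},{"travel":[0,0,-0.0003],"delta_rot":[0,0,0],"hand":0.062},{"travel":[0,0,-0.0003],"delta_rot":[0,0,0],"hand":0.066},{"travel":[0,0,-0.0003],"delta_rot":[0,0,0],"hand":0.068},{"travel":[0,0,-0.0003],"delta_rot":[0,0,0],"hand":0.068}])

```text
time: 15.22
position: [0.5738, 0.2518, 0.0281]
tool_rot: [2.978, 0.002, 0.092]
contact_force: [-0.0, -0.0, 0.0]
finger_gap: 0.068
```

Call:
carry_out(plan=[{"travel":[0,0,-0.01],"delta_rot":[0,0,0],"hand":0.07},{"travel":[0,0,-0.03],"delta_rot":[0,0,0],"hand":0.07},{"travel":[0,0,-0.06],"delta_rot":[0,0,0],"hand":0.07},{"travel":[0,0.04,-0.1],"delta_rot":[0,0,0],"hand":0.07},{"travel":[-0.04,0.08,-0.13],"delta_rot":[0,0,0],"hand":0.07},{"travel":[-0.08,0.12,-0.15],"delta_rot":[0,0,0],"hand":0.07},{"travel":[-0.12,0.16,-0.15],"delta_rot":[0,0,0],"hand":0.07},{"travel":[-0.16,0.2,-0.15],"delta_rot":[0,0,0],"hand":0.07},{"travel":[-0.2,0.24,-0.15],"delta_rot":[0,0,0],"hand":0.07},{"travel":[-0.2,0.28,-0.15],"delta_rot":[0,0,0],"hand":0.07}])

```text
time: 16.05
position: [0.4331, 0.0553, 0.2079]
tool_rot: [2.978, 0.001, 0.093]
contact_force: [0.1, -1.0, 0.1]
finger_gap: 0.0698
```

Call:
carry_out(plan=[{"travel":[0,0.04,0],"delta_rot":[0,0,0],"hand":0.07},{"travel":[0,0.08,0],"delta_rot":[0,0,0],"hand":0.07},{"travel":[0,0.12,0],"delta_rot":[0,0,0],"hand":0.07},{"travel":[0,0.16,0],"delta_rot":[0,0,0],"hand":0.07},{"travel":[0,0.16,0],"delta_rot":[0,0,0],"hand":0.07}])

```text
time: 16.47
position: [0.4503, -0.1068, 0.2352]
tool_rot: [2.975, -0.002, 0.086]
contact_force: [0.4, -0.2, -0.3]
finger_gap: 0.0702
```

Run:
```python
from h import *
from cell import robot
d=robot.get_image("top");pickle.dump(d,open("t12.pkl","wb"))
cv2.imwrite("pics/t12.png",cv2.resize(d["color"][95:190,55:190,::-1],None,fx=5.9,fy=5.9,interpolation=0))
s=robot.get_image("scene"); cv2.imwrite("pics/s12.png",cv2.resize(s["color"][240:360,250:430,::-1],None,fx=4.4,fy=4.4))
print(robot.observe()["time"])
for fr in (.25,.3):
    b=brown(d,fr)
    F=(586.8,127.3,.010,95.7,0)
    q2,e=unionfit(d,(117,112,175,158),b,[F],[581.85,188.4,95],.0173,9.4)
    q3,e3=unionfit(d,(70,112,175,158),b,[F,(581.85,188.4,.0173,95,9.4)],[576,249.5,95],.0172,9.3)
    a=np.deg2rad(95.3);u=np.array([np.cos(a),np.sin(a)]);w=np.array([u[1],-u[0]])
    r=q3[:2]-[581.85,188.4]; print(q2,q3,e3,"along",r@u,"lat",r@w)
    f=boxfit(d,(146,112,175,158),b,586.8,127.3,95.7,.09,.05,.005,.015); print(f)
```

```text
16.5667
[580.43 196.86  89.2 ] [581.84 187.95  94.74] 1344.2 along -0.44715240830861414 lat -0.05152401133279103
(array([553.47, 184.52,  93.33]), np.float64(0.0), 0)
[580.43 196.86  89.2 ] [581.84 187.95  94.74] 1344.2 along -0.44715240830861414 lat -0.05152401133279103
(array([553.47, 184.52,  93.33]), np.float64(0.0), 0)
```

View pics/t12.png

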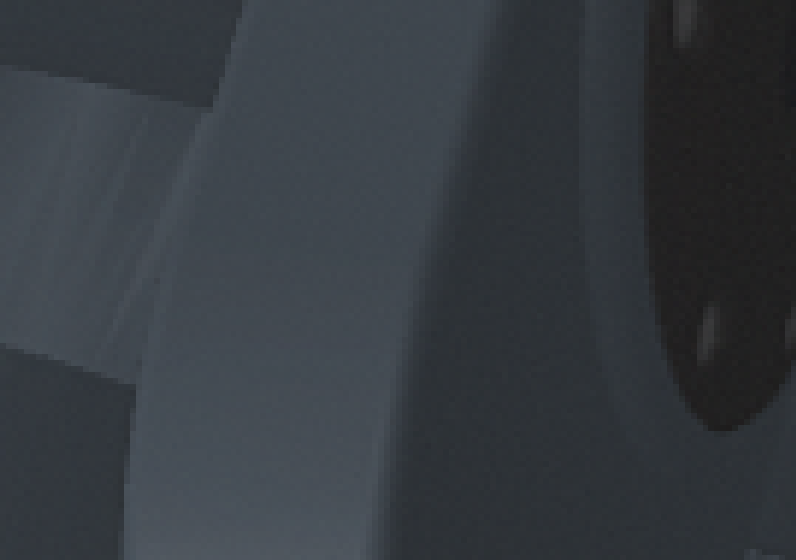

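View pics/s12.png

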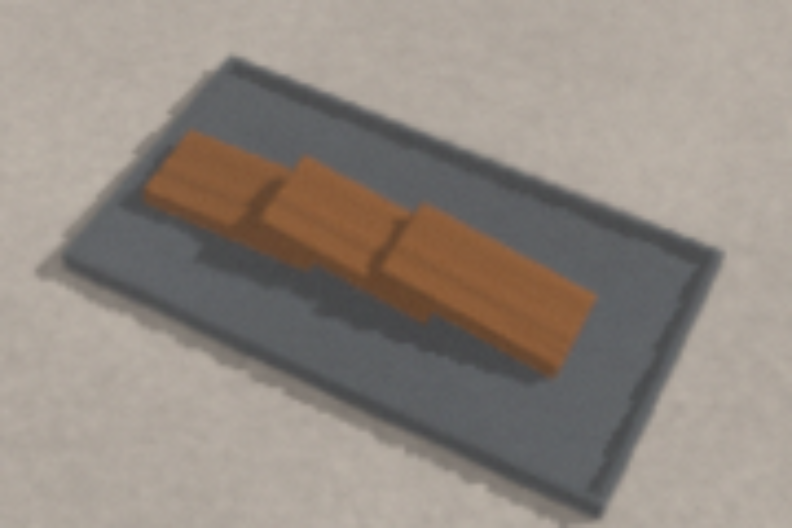

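The scene view shows all three boards shingled in a straight row. The arm is blocking the top camera, so I'll move it away and check.

Call:
carry_out(plan=[{"travel":[-0.02,0.04,0],"delta_rot":[0,0,0],"hand":0.07},{"travel":[-0.05,0.08,0],"delta_rot":[0,0,0],"hand":0.07},{"travel":[-0.08,0.12,0],"delta_rot":[0,0,0],"hand":0.07},{"travel":[-0.1,0.16,0],"delta_rot":[0,0,0],"hand":0.07},{"travel":[-0.1,0.2,0],"delta_rot":[0,0,0],"hand":0.07},{"travel":[-0.1,0.24,0],"delta_rot":[0,0,0],"hand":0.07},{"travel":[-0.1,0.25,0],"delta_rot":[0,0,0],"hand":0.07},{"travel":[-0.1,0.25,0],"delta_rot":[0,0,0],"hand":0.07}])

```text
time: 17.23
position: [0.3739, -0.3591, 0.2746]
tool_rot: [2.976, 0.0, 0.09]
contact_force: [-0.3, 0.5, -0.8]
finger_gap: 0.0698
```

Run:
```python
from h import *
from cell import robot
d=robot.get_image("top");pickle.dump(d,open("t13.pkl","wb"))
cv2.imwrite("pics/t13.png",cv2.resize(d["color"][95:190,55:190,::-1],None,fx=5.9,fy=5.9,interpolation=0))
print(robot.observe()["time"])
for fr in (.25,.3):
    b=brown(d,fr)
    F=(586.8,127.3,.010,95.7,0)
    q3,e3=unionfit(d,(70,112,175,158),b,[F,(581.85,188.4,.0173,95,9.4)],[576,249.5,95],.0172,9.3)
    a=np.deg2rad(95.3);u=np.array([np.cos(a),np.sin(a)]);w=np.array([u[1],-u[0]])
    r=q3[:2]-[581.85,188.4]; print(q3,e3,"along",r@u,"lat",r@w)
    t=np.deg2rad(94.4);U=np.array([np.cos(t),np.sin(t)]);V=np.array([-U[1],U[0]])
    for c in ((586.8,127.3),(581.85,188.4),q3[:2]): r=np.array(c)-[576.8,204]; print("tray xy",r@U,r@V)
```

```text
17.2833
[575.77 249.43  94.09] 56.2 along 61.330691501880146 lat -0.41662921309864903
tray xy -77.24113637707298 -4.086178064942209
tray xy -15.94145402678039 -3.838299559967644
tray xy 45.37512713263961 -2.4583811130076727
[575.72 249.41  94.55] 57.6 along 61.315395537288765 lat -0.46826285975676496
tray xy -77.24113637707298 -4.086178064942209
tray xy -15.94145402678039 -3.838299559967644
tray xy 45.3590220290014 -2.406994094833835
```

View pics/t13.png

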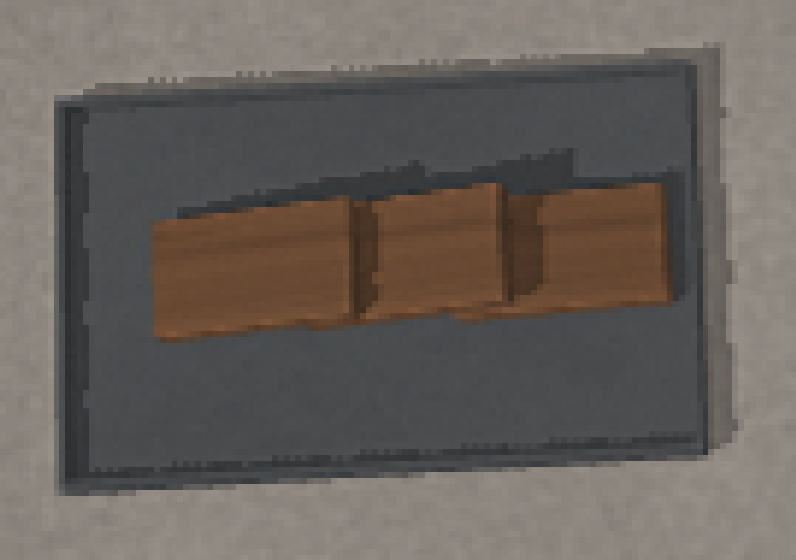

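The row is straight, with board-to-board steps of 61.3 mm, lateral offsets under 1 mm and both far ends on the tray floor. The first board hasn't moved (same pixels as at the start). Handing in.

```bash
python3 -c "
from cell import robot
print(robot.hand_in())"
```

```text
the job is handed in; nothing more can be done
None
```

I laid both 90 x 50 mm boards in the tray as a shingled row behind the first board and handed the job in at about 17 s. Each was set down in the gripper already tilted by about 9°. I opened the gripper only after contact, which peaked at 13.5 N for the second board and about 5 N for the third. I did not touch the square, the strip or the blue and purple blocks.

The last checks, from the top and scene cameras:
- **Overlap:** the steps between board centres are 61.3 mm (first to second) and 61.3 mm (second to third), so each board overlaps by roughly 29 mm.
- **Straightness:** each board sits less than 1 mm sideways from the one before, and they turn from about 95.7° to 94.3° along the row, against 94.4° for the tray.
- **Position in the tray:** the row runs 4.1 to 2.4 mm off the tray's centre line, because I kept it in line with the first board, which lay off centre and looks unmoved.
- **Far ends:** both look as if they rest on the tray floor, which I judged from the pictures and did not measure.

**Disagreements:** the wrist camera differed from the top camera by about 3 to 4 mm. I relied on the top camera, corrected to the arm by looking at the held board. An automatic fit of the third board in the gripper gave an implausible angle because the gripper hid part of it, so I ignored it.

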